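Find and press the hidden catch of the desk drawer box

ROBOT

A 6-joint arm with a two-finger parallel gripper is mounted at the origin on the work surface. World frame = base frame: x ahead of the robot, y to its left, z up, the work surface at z = 0. Lengths are in m, angles in rad, forces in N, time in s.
With the tool pointing down it reaches from about 0.3 to 0.875 m from the base axis. Payload 6.4 kg.
Tool frame: the origin (TCP) lies midway between the tips of the shut fingers; the grasp point (between the pads) lies 19 mm behind it; z points along the fingers, y is the line along which they close (so a half turn about z gives the same grasp; the last joint's range is limited). The gripper opens to 85 mm and grips with 20 to 120 N. Pads are 22 mm wide; open, the fingers measure 114 mm over their backs; the gripper's body (76 mm by 85 mm) begins 54 mm behind the grasp point. The pads swing forward as they close: fully open they stand 13 mm farther back than shut.
Start: joints at [1.089, 0.181, 1.607, -0, 1.354, -0.206], TCP at [0.157, 0.553, 0.231] pointing down, gripper open.
Joint ranges: [-2.99, 2.99], [-0.89, 2.07], [0.3, 2.58], [-1.14, 4.28], [0, 2.63], [-3.12, 3.12]. Speed limits (rad/s): [2.57, 2.57, 3.01, 3.14, 3.14, 3.14].

INTERFACE

Orientations are given as a unit quaternion [w, x, y, z].
In Python, from bench import ctrl gives the robot as it stands. The module is installed in compiled form; this text tells all that it offers.
- The arm moves only by the tool move_arm, never from a script. Its argument "plan" is one flat list of numbers, 6 for each row, row after row: the shift along the world's x, y, z in units of 50 mm (1.0 is 50 mm), then the turn, a rotation vector about the world's x, y, z in rad. A call has 1 to 10 rows; each row is the pose to reach, as a shift and turn from the pose commanded when the call began; what a row does not reach only later rows make up. A row lasts 1/8 s, in which the tool goes at most 62.5 mm and 10.7 degrees, less where a joint would pass 70% of its speed; a pose out of reach is approached as far as the arm can. A call with a gripper value outside its range is refused whole. "grip" is the finger opening in mm, from 0 to 85.4, set as the call begins (left out, the last holds). The fingers move at their own pace and stop on an object; the grip force is fixed at half the most. Time passes only in rows, so rows that repeat a pose let the fingers close. It gives the time, the measured TCP pose, the force, the opening and the grip force at its end, in the units of the state.
- ctrl.get_obs(): the state, without advancing time (a new reading comes with each control period).
- ctrl.camera(name): name is "scene" or "top"; returns a dict with "pixels" (480x640x3 uint8, red, green, blue), "fx", "fy", "cx", "cy" (pixels), "origin" and "attitude" of the camera in the world. Camera axes: x right, y down, z forward; pixel columns grow to the right and rows downward; lengths in m; the calibration is good to about 2 mm. A picture is of the moment at which its call begins. There is no depth.
- ctrl.hand_in(): hands the job in; it is judged then, once.
The state is a dict: "time_s": time; "q": joint angles; "dq": joint speeds; "joint_efforts": joint torques, N m; "eef_pos": TCP position; "eef_rot": TCP orientation; "wrist_force": force on the tool from outside, world axes, zero at the start; "torque": the same for the moment, N m; "opening": opening from 0.0 (shut) to 1.0 (fully open); "grasp_force": force on a finger pad.
Only numpy, scipy, OpenCV 4.12 (cv2) and the standard library are available. Lean on these libraries where they do the work, as an engineer would, in place of code of your own. Each camera call takes 0.05 s, during which the arm holds its last target. There are 200 camera calls.

TASK

The drawer of the white desk box is locked by a concealed catch: a push plate set flush in the plain grey strip along the front of the box's top. With the fingertips feel along the strip for the plate that gives way, press it down until the drawer springs out by itself, then let go and move clear of everything. Do not touch the drawer, and do not pick up, push or shift anything else standing on or around the box.

Things in the scene. Friction and masses are not known exactly. Their poses are not given: they have to be found in the camera images.
- deskbox: fixed white drawer box, 260 (x, depth) x 400 (y, width) x 110 mm high; origin at the centre of its underside; its -x side (drawer front) faces the robot, turned up to 0.3 rad. Flat top 110 mm up: at the front a grey strip 80 mm (x) by 170 mm (y), between two blue end covers 4 mm higher; behind it, flush, the white rear deck where small things stand.
- strip_mid (a point): middle of the exposed grey strip, on its surface (in the box's frame 75 mm towards -x, 110 mm up); axes as the box's. The push plate's centre lies on the strip's long centre line (along y through this point), up to 55 mm to either side of this point; where is not given: it must be felt or seen.
- catch (a joint): travel of the push plate in m: 0 at rest, 0.006 fully down. A slightly darker grey rectangle 50 (x) x 44 mm (y), 1 mm below the strip's surface, 2 mm gap all round; press wholly inside it. About 2 N to start, 4.5 N fully down; frees the drawer after about 4 mm; springs back when let go. The strip around it is rigid.
- drawer (a joint): opening of the blue drawer, in m: 0 shut (at the start), 0.05 fully out towards the robot side (the box's -x). Spring-loaded: held only by the catch, it runs out by itself in under a second once freed and stays out.
- drawer_front (a point): centre of the drawer's blue front face, 376 mm wide and 70 mm high, 46 mm above the desk; moves with the drawer.
- notes: bystander on the rear deck: yellow block of paper notes 76 x 76 x 30 mm, loose. Origin: centre of its underside.
- duck: bystander on the rear deck: yellow toy duck about 45 mm long and 47 mm high, loose. Origin: centre of its underside.
- thermos: bystander on the desk beside the box: black bottle with a red cap, 68 mm across, 210 mm high, loose. Origin: centre of its underside.
- jar: bystander on the desk on the other side of the box: clear jar with a red lid, 80 mm across, 85 mm high, loose. Origin: centre of its underside.
- calculator: bystander on the desk: black calculator 190 x 140 x 22 mm, loose. Origin: centre of its underside.
- stapler: bystander on the desk: red and black stapler 140 x 36 x 51 mm, loose. Origin: centre of its underside.

How it is judged:
By the outcome, as a careful person would: the job done as asked, in the order asked, and still so for the second after the job is handed in, with the robot touching nothing.
It also fails if it takes over 58 s, if anything falls off the work surface, if the arm or the gripper's body presses on something with over 40 N, if the wrist force passes 120 N, or if a joint passes its speed limit or range.

## Working session

There is one attempt and no reset: what is moved stays moved. The work goes in short steps, Python scripts to look and compute and a tool call to move; the robot and the scene stay as the last step left them, time stands still between calls to the robot, and variables do not carry over. Pictures are saved under pics/ and viewed, at most 10 in all, crops included, and the job is handed in when it is done.

Besides the shell and the picture viewer there is one more tool, called after "Call:" in YAML: its name, and indented under it one key for each argument. move_arm: Moves the arm, as the interface text tells. Its arguments: {"type":"object","properties":{"plan":{"type":"array"},"grip":{"type":"number"}},"required":["plan"]}

```bash
mkdir -p pics; python3 - <<'E'
from bench import ctrl
import cv2,numpy as np
for n in("scene","top"):
    c=ctrl.camera(n); cv2.imwrite(f"pics/{n}0.png",c["pixels"][:,:,::-1])
    print(n,{k:np.round(v,4).tolist() for k,v in c.items() if k!="pixels"})
o=ctrl.get_obs();print(o["eef_pos"],o["eef_rot"],o["time_s"],o["wrist_force"])
E
```

```text
scene {'fx': 501.733, 'fy': 501.733, 'cx': 316.7954, 'cy': 238.0225, 'origin': [1.0065, 0.5133, 0.776], 'attitude': [-0.1388, 0.3186, 0.8717, -0.3455]}
top {'fx': 478.9612, 'fy': 478.9612, 'cx': 309.6996, 'cy': 237.3938, 'origin': [0.372, 0.0168, 1.1814], 'attitude': [-0.0642, 0.706, -0.7024, 0.0631]}
[0.15633543 0.55282266 0.23048216] [-2.70666512e-04  1.37480670e-01  9.90504132e-01 -7.45481022e-04] 0.1 [0.37588248 0.08209809 0.55184438]
```

View pics/top0.png

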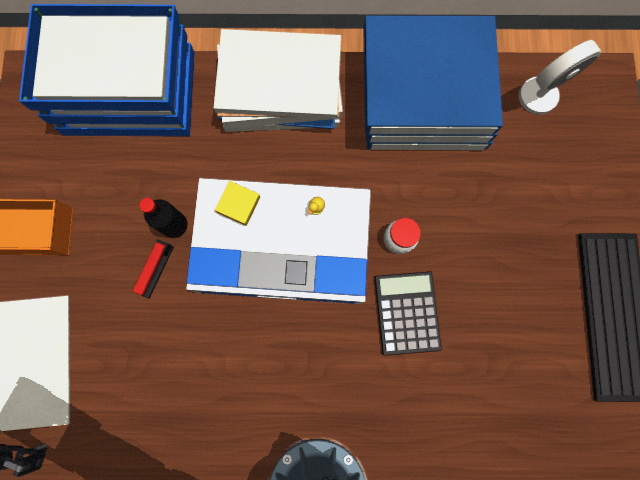

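View pics/scene0.png

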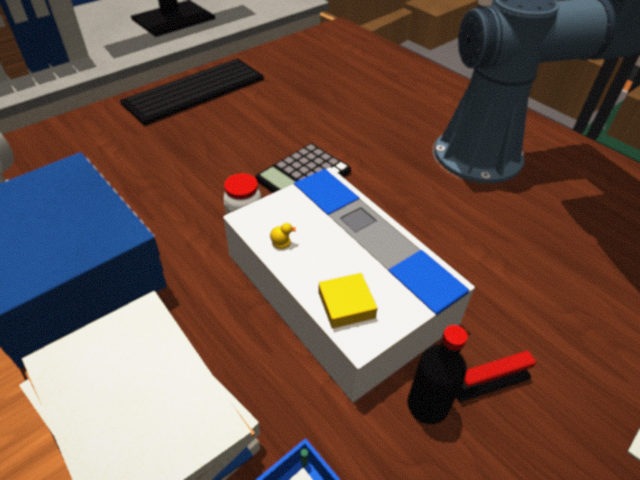

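The top view shows the darker plate on the grey strip at about (296, 272), with blue covers at about (214, 267) and (341, 274). The scene view shows it at about (358, 219). I'll measure it in both views.

```bash
cat > h.py <<'E'
import cv2,numpy as np
from scipy.spatial.transform import Rotation as R
def cast(c,uv,z):
    uv=np.atleast_2d(uv); d=np.c_[(uv[:,0]-c["cx"])/c["fx"],(uv[:,1]-c["cy"])/c["fy"],np.ones(len(uv))]
    w=R.from_quat(np.roll(c["attitude"],-1)).apply(d); o=np.array(c["origin"])
    return o+w*((z-o[2])/w[:,2])[:,None]
E
python3 - <<'E'
from bench import ctrl
from h import *
for n,(x0,y0,x1,y1) in dict(top=(185,240,372,300),scene=(290,165,475,315)).items():
    c=ctrl.camera(n);p=c["pixels"]
    hsv=cv2.cvtColor(p,cv2.COLOR_RGB2HSV); roi=np.zeros(p.shape[:2],np.uint8); roi[y0:y1,x0:x1]=255
    blue=cv2.inRange(hsv,(100,120,80),(125,255,255))&roi
    cs=sorted(cv2.findContours(blue,0,2)[0],key=cv2.contourArea)[-2:]
    cen=[]
    for k in cs:
        m=cv2.moments(k);uv=(m["m10"]/m["m00"],m["m01"]/m["m00"]);w=cast(c,uv,.114)[0];cen.append(w)
        b=cv2.boxPoints(cv2.minAreaRect(k));print(n,"blue",np.round(uv,1),w.round(4),cast(c,b,.114)[:,:2].round(3).tolist())
    u,v=(296,272) if n=="top" else (358,219)
    print(p[v,u],p[v,u-35 if n=="top" else u+35] if n=="top" else p[v+25,u+30])
    g=p.mean(2); 
    t=p[v,u].mean(); 
    grey=((np.ptp(p.astype(int),axis=2)<25)&(abs(g-t)<12)).astype(np.uint8)*roi
    k=[k for k in cv2.findContours(grey,0,2)[0] if cv2.pointPolygonTest(k,(u,v),False)>=0][0]
    b=cv2.boxPoints(cv2.minAreaRect(k)); w=cast(c,b,.109)
    print("plate",cv2.contourArea(k),b.mean(0),w.mean(0).round(4),w[:,:2].round(4).tolist())
    a=cen[0]-cen[1]; a*=np.sign(a[1]); print("mid",((cen[0]+cen[1])/2).round(4),"yaw",np.arctan2(-a[0],a[1]),np.linalg.norm(a))
E
```

```text
top blue [213.6 266.5] [0.4991 0.2339 0.114 ] [[0.462, 0.293], [0.545, 0.291], [0.537, 0.175], [0.455, 0.178]]
top blue [340.4 275.3] [ 0.4809 -0.0502  0.114 ] [[0.444, 0.009], [0.526, 0.004], [0.519, -0.111], [0.437, -0.104]]
[159 160 162] [185 184 182]
plate 346.0 [295.44165 272.31726] [0.4876 0.0505 0.109 ] [[0.4651, 0.0727], [0.5129, 0.07], [0.5101, 0.0281], [0.4624, 0.0312]]
mid [0.49   0.0919 0.114 ] yaw -0.0639890518396272 0.28469523688875453
scene blue [325.9 190.8] [ 0.4837 -0.0453  0.114 ] [[0.519, -0.106], [0.43, -0.139], [0.446, 0.011], [0.528, 0.034]]
scene blue [428.8 281.2] [0.5024 0.2404 0.114 ] [[0.539, 0.179], [0.45, 0.161], [0.464, 0.296], [0.546, 0.306]]
[124 123 126] [160 157 154]
plate 386.5 [358.13373 218.74522] [0.4849 0.0502 0.109 ] [[0.51, 0.024], [0.4393, 0.027], [0.4614, 0.0771], [0.529, 0.0727]]
mid [0.4931 0.0976 0.114 ] yaw -0.06519392187242995 0.28630364012876053
```

The two views agree to 3 mm. The plate is at about (0.4875, 0.0505, 0.109), 42 mm from mid-strip and within the allowed 55 mm. I'll move above it with the fingers shut and the closing line along the plate's 50 mm side.

Call:
move_arm:
  plan: [0.3,-0.5,0.4,0,0,-0.1,1.0,-1.5,0.5,0,0,-0.25,1.7,-2.6,0.5,0,0,-0.4,2.4,-3.7,0.5,0,0,-0.55,3.1,-4.8,0.5,0,0,-0.7,3.8,-5.9,0.5,0,0,-0.85,4.6,-7.0,0.5,0,0,-1.0,5.3,-8.1,0.5,0,0,-1.15,6.0,-9.1,0.5,0,0,-1.3,6.6,-10.05,0.4,0,0,-1.36]
  grip: 0

```text
time_s: 1.45
eef_pos: [0.4816, 0.0583, 0.2525]
eef_rot: [0.0, 0.731, 0.683, 0.001]
wrist_force: [0.7, 1.0, -0.3]
opening: 0.001
grasp_force: 0.0
```

Call:
move_arm:
  plan: [0,0,0,0,0,0,0,0,0,0,0,0,0,0,0,0,0,0]

```text
time_s: 1.82
eef_pos: [0.4799, 0.0613, 0.2521]
eef_rot: [-0.0, 0.729, 0.684, 0.0]
wrist_force: [-0.2, 0.8, -0.2]
opening: 0.004
grasp_force: 0.0
```

Call:
move_arm:
  plan: [0.15,-0.21,-0.4,0,0,0,0.15,-0.21,-0.9,0,0,0,0.15,-0.21,-1.5,0,0,0,0.15,-0.21,-2.0,0,0,0,0.15,-0.21,-2.4,0,0,0,0.15,-0.21,-2.4,0,0,0,0.15,-0.21,-2.4,0,0,0]

```text
time_s: 2.7
eef_pos: [0.4884, 0.0504, 0.1331]
eef_rot: [0.001, 0.729, 0.684, 0.0]
wrist_force: [0.3, -0.7, 0.3]
opening: -0.005
grasp_force: 0.0
```

```bash
python3 - <<'E'
from bench import ctrl
import cv2,numpy as np
a=ctrl.camera("top")["pixels"][225:315,180:380,::-1];b=ctrl.camera("scene")["pixels"][120:320,220:480,::-1]
b=cv2.resize(b,None,fx=3,fy=3)[:340*2-80];a=cv2.resize(a,None,fx=3,fy=3)
cv2.imwrite("pics/a1.png",a);cv2.imwrite("pics/b1.png",b[:600])
o=ctrl.get_obs();print(o["eef_pos"],o["wrist_force"])
E
```

```text
[0.4887431  0.05005294 0.13332624] [-0.78608417  0.80086943  0.32101733]
```

View pics/b1.png

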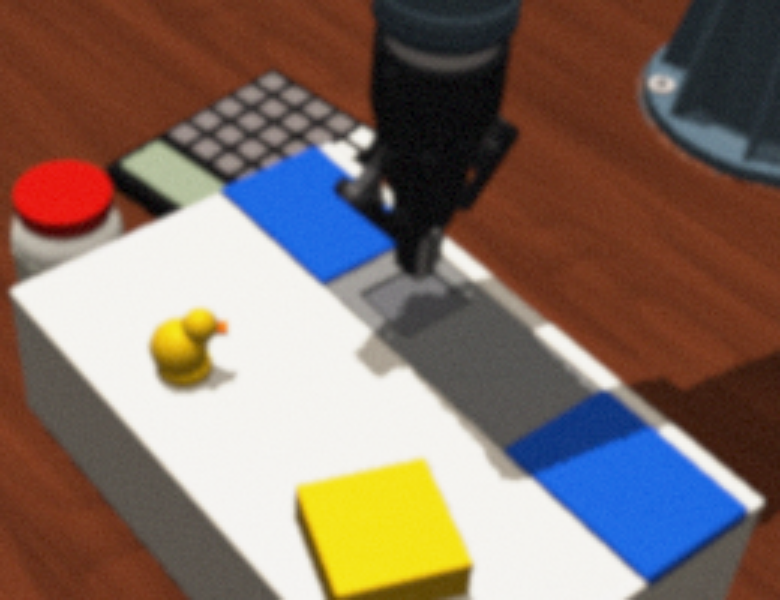

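The shut fingertips (about (422, 270) in the crop) hang just above the dark plate (about (415, 300)), and the bystanders are undisturbed. I'll come down slowly, watching the force.

Call:
move_arm:
  plan: [0,0,-0.1,0,0,0,0,0,-0.24,0,0,0,0,0,-0.36,0,0,0,0,0,-0.44,0,0,0,0,0,-0.5,0,0,0,0,0,-0.52,0,0,0,0,0,-0.52,0,0,0,0,0,-0.52,0,0,0]

```text
time_s: 3.8
eef_pos: [0.4877, 0.0497, 0.1061]
eef_rot: [-0.0, 0.73, 0.684, -0.0]
wrist_force: [-2.9, -0.7, 4.5]
opening: 0.002
grasp_force: 2.2
```

The plate gives way: force is only a few N below surface level. I'll press further.

Call:
move_arm:
  plan: [0,0,-0.02,0,0,0,0,0,-0.04,0,0,0,0,0,-0.04,0,0,0,0,0,-0.04,0,0,0]

```text
time_s: 4.3
eef_pos: [0.488, 0.0498, 0.104]
eef_rot: [-0.0, 0.73, 0.684, -0.0]
wrist_force: [-3.0, -0.8, 3.0]
opening: -0.0
grasp_force: 1.9
```

```bash
python3 - <<'E'
from bench import ctrl
import cv2,numpy as np
a=ctrl.camera("top")["pixels"][170:330,120:450,::-1]
cv2.imwrite("pics/a2.png",cv2.resize(a,None,fx=2.4,fy=2.4))
o=ctrl.get_obs();print(o["eef_pos"],o["wrist_force"])
E
```

```text
[0.48795211 0.0497605  0.10406088] [-2.92861608  0.50666457  4.18279186]
```

View pics/a2.png

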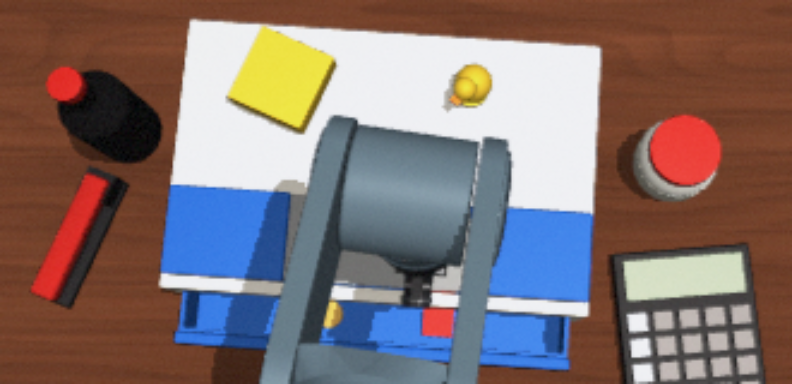

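The drawer has sprung out: the blue tray shows along (180–570, 290–365) in the crop. I'll release straight up and move clear.

Call:
move_arm:
  plan: [0,0,0.05,0,0,0,0,0,0.2,0,0,0,0,0,0.6,0,0,0,0,0,1.3,0,0,0,0,0,2.2,0,0,0,0,0,3.1,0,0,0,0,0,3.8,0,0,0,0,0,4.2,0,0,0,0,0,4.2,0,0,0,0,0,4.2,0,0,0]

```text
time_s: 5.6
eef_pos: [0.4875, 0.0499, 0.313]
eef_rot: [-0.0, 0.73, 0.684, -0.0]
wrist_force: [-0.2, -0.4, -0.5]
opening: -0.001
grasp_force: 0.0
```

Call:
move_arm:
  plan: [0,0.5,0,0,0,0,-0.3,1.5,0,0,0,0,-0.7,2.5,0,0,0,0,-1.1,3.5,0,0,0,0,-1.5,4.5,0,0,0,0,-1.9,5.5,0,0,0,0,-2.3,6.4,0,0,0,0,-2.5,7.0,0,0,0,0,-2.5,7.0,0,0,0,0,-2.5,7.0,0,0,0,0]

```text
time_s: 6.85
eef_pos: [0.3628, 0.3991, 0.3128]
eef_rot: [0.0, 0.73, 0.684, -0.001]
wrist_force: [-0.8, -0.2, -0.2]
opening: 0.0
grasp_force: 0.0
```

```bash
python3 - <<'E'
from bench import ctrl
import cv2,numpy as np
a=ctrl.camera("top")["pixels"][:,:,::-1]
cv2.imwrite("pics/a3.png",a)
o=ctrl.get_obs();print(o["time_s"],o["eef_pos"],o["wrist_force"],abs(np.array(o["dq"])).max())
E
```

```text
6.9 [0.3630973  0.39881621 0.31312761] [-0.49713467  0.43363077  0.43491236] 0.010529406614028253
```

View pics/a3.png

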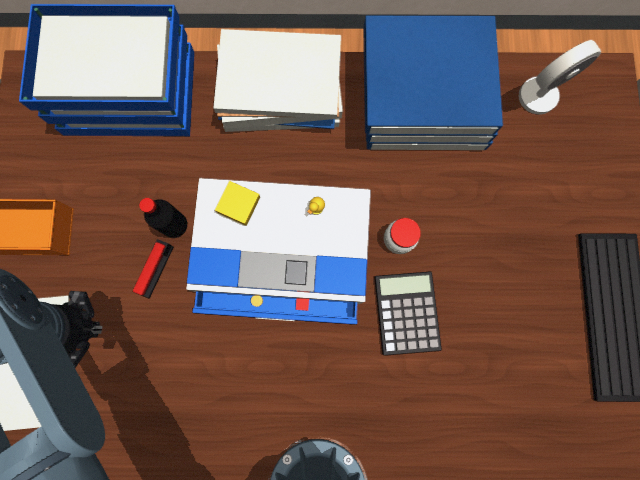

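The drawer is out (front edge at about (275, 318)), the plate is released, every bystander is where it began, and the arm is at rest well clear.

```bash
python3 -c "
from bench import ctrl
print(ctrl.hand_in())"
```

```text
the job is handed in; nothing more can be done
None
```

I found and pressed the hidden plate, the drawer sprang out by itself and stayed out, nothing else moved, and the arm is clear; I handed the job in at about 6.9 s on the robot's clock.

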